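Lever a press-fixture strap into line with a drift and bolt it down

TASK

The aluminium strap on the press fixture hangs on one bolt and has swung, so its free hole is out of line with the hole in the blue block below. Take the tapered drift with the orange handle from the white rack, enter its tip through both holes while they are still out of line and drive it down until its collar reaches the strap, so that it levers the holes into line; then draw it out, stand it back upright and fully home in a free hole of the rack, and fit the black cap screw in its place, fully home with its head flat on the strap. Leave the eyebolt, the brass pin, the loose nut, the can and the spanner where they are.

Things in the scene. Friction and masses are not known exactly. Their poses are not given: they have to be found in the camera images.
- fixture: Fixed press fixture: dark bed 250 (x) x 240 (y) x 12 mm, on it a blue block 190 x 80 mm, top 78 mm above the table, strap on top. Origin: centre of the bed's underside; x points along the block from pivot bolt to open hole, z up. Guide pillars, 32 mm thick and 180 mm high, at (55, 100) and (-100, -100) mm: beside the hole a wide gripper must lie along x. White sensor block, 47 mm high, at (85, -90).
- base_hole (a point): Centre of the mouth of the round 28 mm hole in the blue block, at fixture (55, 0, 78) mm. The hole goes straight down 66 mm to the bed; it is fixed.
- strap_hole (a point): Centre, on the strap's top face (92 mm above the table), of the round 28 mm hole through the strap's free end. The strap is 14 mm thick, 170 x 60 mm, and lies on the blue block. Its hole moves on an arc of 110 mm radius round the pivot.
- strap (a joint): Angle of the strap about its pivot bolt (upright axis at fixture (-55, 0) mm; its head, 36 mm wide, rises 21 mm above the strap). 0 = holes in line; positive = free hole swung towards the fixture's +y. Starts at 0.085 to 0.115 (9 to 13 mm out). Stays where it is left; 4 to 5 N at the hole moves it.
- rack: Fixed white plastic rack 280 (x) x 74 (y) x 80 mm high with a row of four through holes of 28 mm along its x, at x = -99, -33, 33, 99 mm, y = 0. Origin: centre of its underside, on the table. At the start all four hold something: drift, cap screw, eyebolt and brass pin, in any order.
- rack_hole0 (a point): Centre of the mouth (rack's top face, 80 mm up) of the rack hole at x = -99 mm.
- rack_hole1 (a point): Centre of the mouth (rack's top face, 80 mm up) of the rack hole at x = -33 mm.
- rack_hole2 (a point): Centre of the mouth (rack's top face, 80 mm up) of the rack hole at x = 33 mm.
- rack_hole3 (a point): Centre of the mouth (rack's top face, 80 mm up) of the rack hole at x = 99 mm.
- drift: Tapered steel drift, round, 135 mm long, 0.25 to 0.5 kg, upright in the rack. Origin at the centre of its tip, z along its axis to the handle. Tip 6 mm diameter, widening evenly to 26 mm at z = 50, straight 26 mm shank to z = 74, collar of 38 mm diameter z 74 to 80, orange handle of 28 mm diameter z 80 to 135. In the rack the collar rests on the rack's top.
- drift_collar (a point): On the drift's axis at the underside of the collar (drift z = 74 mm).
- bolt: Black socket cap screw, round; it just drops in (no turning). 0.27 to 0.54 kg, upright in the rack. Origin at the centre of its foot, z up to the head. Shank 24 mm diameter, 70 mm long, foot chamfered 2.5 mm; head 36 mm diameter, z 70 to 94. In the rack the head rests on the rack's top.
- bolt_head (a point): On the screw's axis at the underside of the head (screw z = 70 mm).
- eyebolt: Steel lifting eyebolt standing in the rack, to be left alone: 36 mm collar on the rack's top, above it an upright ring 54 mm wide and 12 mm thick; its top is 67 mm above the rack's top (147 mm above the table). Origin at the shank's foot, 50 mm below the collar.
- guide_pin: Brass pin with a 36 mm flange, standing in the rack, to be left alone: its top is 12 mm above the rack's top. Origin at its foot.
- nut: Loose steel hex nut, 36 mm across flats, 20 mm high, on the fixture's bed, to be left alone. Origin: centre of its underside.
- spray_can: Yellow can with a red cap, 54 mm diameter, 160 mm high, standing at the left side of the table, to be left alone. Origin: centre of its underside.
- spanner: Steel spanner 200 mm long lying at the right side of the table, to be left alone. Origin: middle of its length, underside.
Things that resemble listed ones, but are neither listed nor needed, are in the scene too. What is shaped like the drift but green is not meant.

How it is judged:
By the outcome, as a careful person would: the job done as asked, in the order asked, and still so for the second after the job is handed in, with the robot touching nothing.
It also fails if it takes over 70 s, if anything falls off the work surface, if the arm or the gripper's body presses on something with over 40 N, if the wrist force passes 120 N, or if a joint passes its speed limit or range.

ROBOT

A 7-joint arm with a two-finger parallel gripper is mounted at the origin on the work surface. World frame = base frame: x ahead of the robot, y to its left, z up, the work surface at z = 0. Lengths are in m, angles in rad, forces in N, time in s.
With the tool pointing down it reaches from about 0.4 to 0.85 m from the base axis. Payload 4.5 kg.
Tool frame: the origin (TCP) lies between the finger pads; the fingertips stand 8 mm ahead of it and the grasp point (between the pads) lies 11 mm behind it (tip_extent is the z of the fingertips in the tool frame, in m); z points along the fingers, y is the line along which they close (so a half turn about z gives the same grasp; the last joint's range is limited). The gripper opens to 88 mm and grips with 3 to 60 N. Pads are 18 mm wide; open, the fingers measure 123 mm over their backs; the gripper's body (75 mm by 187 mm) begins 45 mm behind the grasp point.
Start: joints at [1.264, 0.689, -0.195, 1.565, 0.157, 0.902, -0.215], TCP at [0.209, -0.589, 0.247] pointing down, gripper open.
Joint ranges: [-3.01, 3.01], [-0.46, 2.08], [-1.47, 1.51], [0.13, 2.56], [-1, 4.14], [0.04, 2.09], [-2.66, 2.66]. Speed limits (rad/s): [2.57, 2.57, 3.14, 3.14, 3.14, 3.14, 3.14].

INTERFACE

Orientations are given as a unit quaternion [x, y, z, w].
In Python, from station import * gives the robot as it stands.
- The arm moves only by the tool apply_moves, never from a script. Its argument "rows" is text: rows parted by semicolons, each of 7 numbers parted by spaces: the shift along the tool's x, y, z normalised to -1 to 1, where 1 is 200 mm, then the turn, a rotation vector about the tool's x, y, z normalised to -1 to 1, where 1 is 180 degrees, then the gripper's target within -1 to 1 (fully open at 1, half-way at 0, shut at -1). A call has 1 to 12 rows; each row is the pose to reach, as a shift and turn from the pose commanded when the call began, along the tool's axes at that moment, turning the shorter way round; what a row does not reach only later rows make up. A row lasts 1/12 s, in which the tool goes at most 41.7 mm and 7.16 degrees, less where a joint would pass 70% of its speed; a pose out of reach is approached as far as the arm can. A call with a number of a shift or a turn outside -1 to 1 is refused whole. A call with a gripper value outside its range is refused whole. The fingers move at their own pace and stop on an object; the grip force is fixed at half the most. Time passes only in rows, so rows that repeat a pose let the fingers close. It gives the time, the measured TCP pose, the force, the opening and the grip force at its end, in the units of the state.
- state(): the state, without advancing time (a new reading comes with each control period).
- grab_frame(name): name is "side" or "top"; returns the picture (480x640x3 uint8, red, green, blue); there is no depth.
- camera_params(name): a dict with "mtx" (3x3 intrinsics, pixels), "position" and "attitude" of the camera in the world. Camera axes: x right, y up, looking along -z (the intrinsics and any distortion apply to the point x, -y, -z); pixel columns grow to the right and rows downward; lengths in m; the calibration is good to about 2 mm. A picture is of the moment at which its call begins. camera_params takes no time and is no camera call.
- finish_job(): hands the job in; it is judged then, once.
Trained networks look in the newest picture that a camera, given by its name, has taken for a name from the list of things; names that differ only in an ending like _2 or _b are one class to them, and where a whole thing is asked for, a point or a joint stands for the part that bears it (a point fixed in the world has none). Each returns a list of dicts, best first, with "confidence" (0 to 1); they miss things now and then, are a little off and sometimes report something else, mostly with a low value. They report only what shows in the picture. A call takes as long as a camera call. They do not tell look-alikes from the thing itself.
- outline_of(camera, label): "region" (480x640 bool, what is visible of it) and "extent" ([left, top, right, bottom] in pixels, round what is visible of it).
- landmark_of(camera, label): "location" ([column, row] in pixels: a listed point, or the origin of a listed thing).
The state is a dict: "time_s": time; "joints": joint angles; "qd": joint speeds; "joint_efforts": joint torques, N m; "position": TCP position; "ee_rot": TCP orientation; "wrist_force": force on the tool from outside, world axes, zero at the start; "wrist_torque": the same for the moment, N m; "finger_gap": finger opening in m; "grip_force": force on a finger pad.
Only numpy, scipy, OpenCV 4.12 (cv2) and the standard library are available. Lean on these libraries where they do the work, as an engineer would, in place of code of your own. Each camera call takes 0.05 s, during which the arm holds its last target. There are 200 camera calls.

## Working session

There is one attempt and no reset: what is moved stays moved. The work goes in short steps, Python scripts to look and compute and a tool call to move; the robot and the scene stay as the last step left them, time stands still between calls to the robot, and variables do not carry over. Pictures are saved under pics/ and viewed, at most 10 in all, crops included, and the job is handed in when it is done.

Besides the shell and the picture viewer there is one more tool, called after "Emit:" by a JSON object that holds its "api" and its "payload". apply_moves: Moves the arm, as the interface text tells. Scaled input: -1 to 1 covers 200 mm each way for a shift and 180 degrees each way for a turn. Its arguments: {"type":"object","properties":{"rows":{"type":"string"}},"required":["rows"]}

```bash
mkdir -p pics; ls; cat > h.py <<'E'
from station import *
import numpy as np, cv2
from scipy.spatial.transform import Rotation as R
def ray(cam,px):
    c=camera_params(cam);M=np.array(c["mtx"]);d=c.get("distortion")
    u=np.linalg.inv(M)@np.array([px[0],px[1],1.0])
    A=R.from_quat(c["attitude"]).as_matrix()
    return np.array(c["position"]),A@np.array([u[0],-u[1],-u[2]])
def onz(cam,px,z):
    p,d=ray(cam,px);return p+d*(z-p[2])/d[2]
def proj(cam,P):
    c=camera_params(cam);M=np.array(c["mtx"]);A=R.from_quat(c["attitude"]).as_matrix()
    q=A.T@(np.array(P)-c["position"]);v=M@np.array([q[0],-q[1],-q[2]]);return v[:2]/v[2]
E
python3 - <<'E'
from h import *
for n in("side","top"):
    print(n,camera_params(n)); f=grab_frame(n); cv2.imwrite(f"pics/{n}0.png",f[...,::-1])
Z=dict(base_hole=.078,strap_hole=.092,rack_hole0=.08,rack_hole1=.08,rack_hole2=.08,rack_hole3=.08,drift_collar=.08,bolt_head=.08,fixture=0,rack=0,eyebolt=.03,guide_pin=.08)
for n in("top","side"):
  for l,z in Z.items():
    for r in landmark_of(n,l)[:3]:
        print(n,l,round(r["confidence"],2),np.round(r["location"],1),np.round(onz(n,r["location"],z),4))
print(state())
E
```

```text
pics
side {'mtx': array([[457.06672128,   0.        , 317.62672278],
       [  0.        , 457.06672128, 243.18882219],
       [  0.        ,   0.        ,   1.        ]]), 'position': array([0.02960937, 0.61091561, 0.93853428]), 'attitude': array([-0.12077875,  0.34646331,  0.8738542 , -0.31898983])}
top {'mtx': array([[490.01204674,   0.        , 320.7559376 ],
       [  0.        , 490.01204674, 237.64555067],
       [  0.        ,   0.        ,   1.        ]]), 'position': array([ 0.42832406, -0.00782936,  1.24927976]), 'attitude': array([-0.02467972,  0.03967917,  0.71174051, -0.70088652])}
top base_hole 0.71 [378.6 224. ] [ 0.5661 -0.1737  0.078 ]
top base_hole 0.57 [214.1 208.9] [0.6081 0.2216 0.078 ]
top strap_hole 0.57 [373.  222.8] [ 0.5675 -0.1584  0.092 ]
top strap_hole 0.47 [213.6 265.6] [0.4715 0.2196 0.092 ]
top rack_hole0 0.98 [209.2 290.3] [0.4138 0.2321 0.08  ]
top rack_hole0 0.91 [212.4 237.6] [0.5387 0.225  0.08  ]
top rack_hole0 0.71 [211.5 265.7] [0.4718 0.2269 0.08  ]
top rack_hole1 0.98 [209.2 290.3] [0.4138 0.2321 0.08  ]
top rack_hole1 0.91 [212.4 237.6] [0.
[... 2489 characters left out ...]
ts': array([ 1.26377503,  0.68905705, -0.1946012 ,  1.56529096,  0.15728407,
        0.90249477, -0.21506895]), 'qd': array([-0.00140394, -0.00055831,  0.00076377,  0.00107299,  0.00112851,
       -0.00032282,  0.00019552]), 'joint_efforts': array([-2.25860231e-04, -5.27483046e+01, -1.26754683e+00, -1.53741109e+01,
       -5.20757027e-02, -6.87394258e-04,  9.87272216e-06]), 'position': array([ 0.20895271, -0.58907031,  0.24677199]), 'ee_rot': array([9.85511531e-01, 1.69608424e-01, 2.34771318e-05, 6.18880614e-05]), 'wrist_force': array([ 0.823276  ,  0.24425684, -0.44383957]), 'wrist_torque': array([ 0.00530652, -0.00291274, -0.0152311 ]), 'grip_force': 0.0, 'finger_gap': 0.08843260358119633}
```

View pics/top0.png

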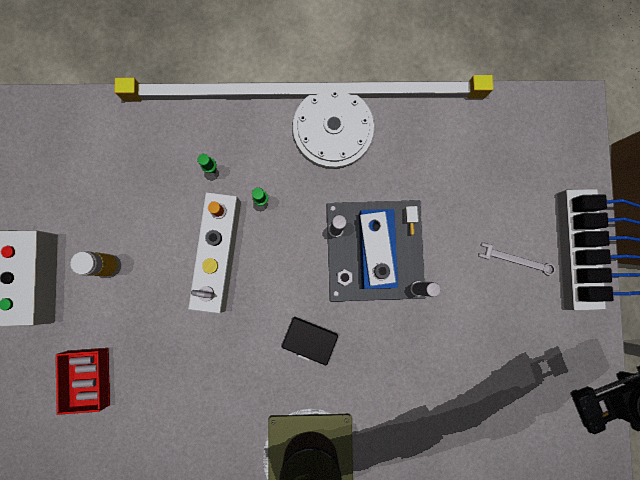

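View pics/side0.png

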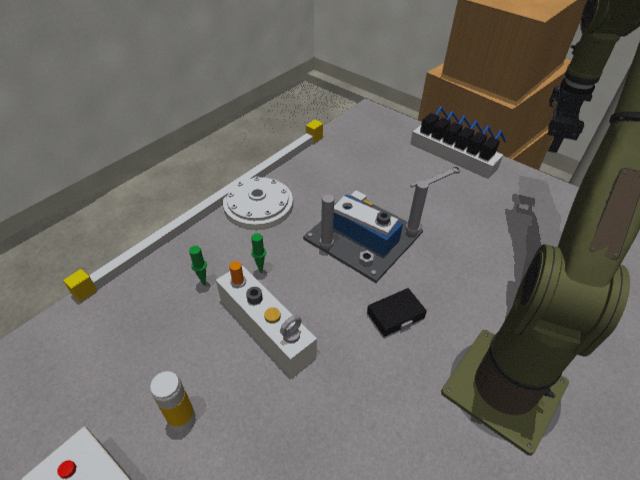

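The top view has three drift-shaped things: an orange handle at (216,209) in the rack, and green ones at (207,162) and (259,197) standing on the table. The orange one in the rack is the drift. The screw is at (213,238), the brass pin at (210,266) and the eyebolt at (204,293). I'll confirm this in an enlarged crop and fit the geometry.

```bash
cat > fit.py <<'E'
from h import *
from scipy.optimize import least_squares
def cyl(cam,x,y,r,z0,z1):
    a=np.linspace(0,2*np.pi,40)
    P=[proj(cam,[x+r*np.cos(t),y+r*np.sin(t),z]) for t in a for z in(z0,z1)]
    return cv2.convexHull(np.float32(P))
def cent(h):
    m=cv2.moments(h);return np.array([m["m10"],m["m01"]])/m["m00"]
def fitcyl(obs,r,z0,z1,x0):
    f=lambda p:np.concatenate([cent(cyl(c,p[0],p[1],r,z0,z1))-o for c,o in obs.items()])
    s=least_squares(f,x0,diff_step=1e-3);return s.x,s.fun
E
python3 - <<'E'
from fit import *
I={n:cv2.imread(f"pics/{n}0.png") for n in("top","side")}
def crop(n,x,y,w,h): return cv2.resize(I[n][y:y+h,x:x+w],(400,300),interpolation=cv2.INTER_CUBIC)
cv2.imwrite("pics/crops.png",np.vstack([np.hstack([crop("top",170,190,160,120),crop("side",190,230,160,120)]),np.hstack([crop("top",310,190,160,120),crop("side",300,170,160,120)])]))
# orange
obs={}
for n in I:
    hsv=cv2.cvtColor(I[n],cv2.COLOR_BGR2HSV)
    m=cv2.inRange(hsv,(8,150,90),(17,255,255)); k,_,st,ce=cv2.connectedComponentsWithStats(m)
    print(n,[(st[i].tolist(),ce[i].round(1).tolist()) for i in range(1,k) if st[i][4]>25])
for n in("top","side"):
  for l in("drift","bolt","guide_pin","eyebolt","strap","rack","fixture","nut"):
    for r in outline_of(n,l)[:3]:
        c=np.argwhere(r["region"]).mean(0)[::-1]
        print(n,l,round(r["confidence"],2),r["extent"],c.round(1),r["region"].sum())
        np.save(f"m_{n}_{l}.npy",r["region"]) if r is not None and not np.any(0) else 0
E
```

```text
top []
side [([229, 261, 13, 23, 202], [235.7, 272.1])]
top drift 0.73 [251.8, 189.0, 266.3, 203.6] [259.4 196.2] 222
top drift 0.72 [196.4, 153.8, 216.6, 174.6] [206.7 163.3] 262
top drift 0.56 [208.3, 202.8, 227.2, 215.8] [216.7 209.4] 208
top bolt 0.62 [206.1, 229.1, 219.1, 249.2] [213.1 237.4] 210
top guide_pin 0.64 [201.3, 256.5, 217.9, 271.7] [209.6 265. ] 214
top eyebolt 0.74 [193.7, 287.3, 213.2, 300.0] [203.6 293.1] 244
top strap 0.58 [207.1, 202.2, 224.4, 217.0] [217.  209.5] 210
top strap 0.32 [323.9, 200.2, 437.6, 302.0] [376.4 250.9] 9387
top rack 0.75 [189.6, 190.9, 241.5, 313.1] [215.7 252.6] 3540
top fixture 0.72 [325.0, 199.8, 439.8, 301.3] [376.6 251. ] 9470
top fixture 0.61 [358.5, 211.3, 394.6, 287.7] [377.2 249.5] 1801
top nut 0.7 [335.0, 269.3, 347.4, 284.8] [343.9 276.9] 178
top nut 0.21 [360.7, 212.6, 395.9, 286.9] [377.2 249.4] 1751
side drift 0.7 [187.1, 244.0, 205.9, 285.7] [197.8 262.9] 364
side drift 0.64 [251.1, 234.9, 267.9, 273.4] [257.9 249.9] 370
side drift 0.52 [230.2, 262.5, 246.7, 286.5] [236.4 274.9] 336
side bolt 0.68 [243.3, 287.5, 260.8, 303.6] [254.2 295.5] 232
side bolt 0.49 [151.2, 370.4, 197.1, 432.3] [172.3 400.8] 1735
side guide_pin 0.63 [260.3, 308.8, 280.6, 321.3] [271.8 315.3] 201
side eyebolt 0.57 [279.9, 316.9, 299.9, 346.0] [291.1 329.6] 434
side rack 0.7 [217.7, 271.6, 315.0, 377.2] [267.5 324.4] 3657
side fixture 0.56 [302.1, 181.6, 423.5, 286.8] [366.  231.3] 6141
side nut 0.51 [357.1, 252.6, 374.6, 267.9] [366.  258.6] 210
```

View pics/crops.png

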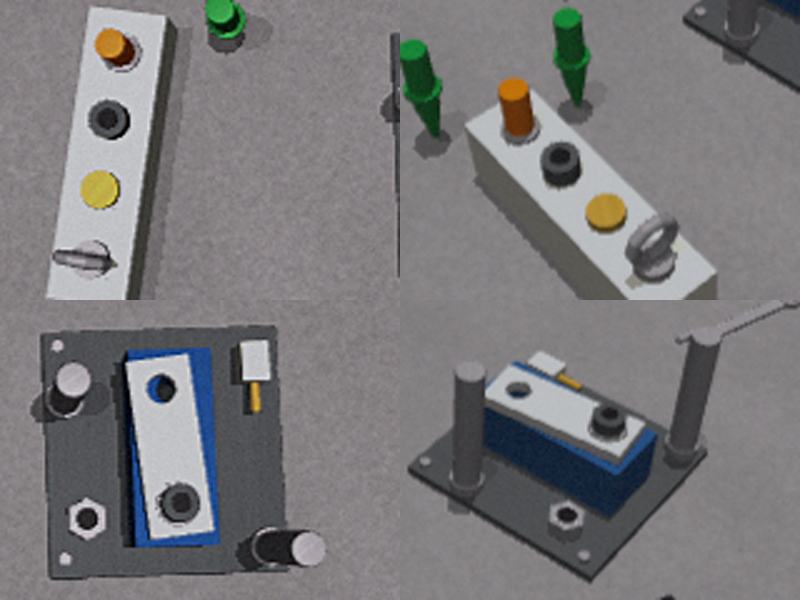

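The crop confirms it. The orange-handled drift is in the rack's far hole with the black screw next to it, and the two green ones stand on the table. The strap hole is at about top (374,225), and the pivot head is at (382,271). Next I fit the rack and fixture poses.

```bash
cat > fit2.py <<'E'
from fit import *
T=lambda u,v:(310+u/2.5-.3,190+(v-300)/2.5-.3)
S=lambda u,v:(300+(u-400)/2.5-.3,170+(v-300)/2.5-.3)
H=.18
F=[("top",T(73,379),(55,100,180)),("top",T(309,549),(-100,-100,180)),("top",T(41,333),(125,120,12)),("top",T(275,325),(125,-120,12)),("top",T(50,578),(-125,120,12)),
("top",T(180,502),(-55,0,113)),("side",S(608,409),(-55,0,113)),("side",S(470,372),(55,100,180)),("side",S(705,336),(-100,-100,180)),("side",S(408,466),(125,120,12)),("side",S(590,578),(-125,120,12)),("side",S(707,452),(-125,-120,12))]
def W(p,l): 
    c,s=np.cos(p[2]),np.sin(p[2]);return np.array([p[0]+c*l[0]/1e3-s*l[1]/1e3,p[1]+s*l[0]/1e3+c*l[1]/1e3,l[2]/1e3])
for dz in(0,12):
  def f(p): return np.concatenate([proj(c,W(p,(l[0],l[1],l[2]+(dz if l[2]==180 else 0))))-u for c,u,l in F])
  s=least_squares(f,[.5,-.17,0]);print(dz,s.x.round(4),s.cost.round(1));print(s.fun.reshape(-1,2).round(1).tolist())
  p=s.x;b=W(p,(55,0,78))
  print("base",b.round(4))
  for c,u in(("top",T(161,388)),("side",S(519,389))):
    w=onz(c,u,.092);print("strap",c,w.round(4),((w-b)[:2]@np.array([-np.sin(p[2]),np.cos(p[2])])).round(4))
  def g(t): return np.concatenate([proj(c,W(p,(-55+110*np.cos(t[0]),110*np.sin(t[0]),92)))-u for c,u in(("top",T(161,388)),("side",S(519,389)))])
  t=least_squares(g,[.1]);print("theta",t.x,t.fun.round(1))
# rack items
D=fitcyl({"side":np.array([235.7,272.1])},14,0.086,.141,[.6,.21]) if 0 else None
O={"drift":(.014,.086,.141,(216.0,209.2),(235.7,272.1)),"bolt":(.018,.08,.104,(213.1,237.4),(253.8,295.3)),"pin":(.018,.08,.092,(209.6,265.2),(271.9,314.7))}
C=[]
for k,(r,a,b_,t,sd) in O.items():
    x,res=fitcyl({"top":np.array(t),"side":np.array(sd)},r,a,b_,[.55,.22]);print(k,x.round(4),res.round(1));C.append(x)
    for n,o in(("top",t),("side",sd)): print("  ",n,fitcyl({n:np.array(o)},r,a,b_,[.55,.22])[0].round(4))
C=np.array(C);print(np.linalg.norm(np.diff(C,axis=0),axis=1))
E
python3 fit2.py
```

```text
0 [ 0.5069 -0.1731  0.0172] 5.4
[[0.1, 0.5], [-0.1, 0.2], [0.3, 0.1], [0.2, 0.5], [0.2, 0.7], [0.4, 0.6], [-0.2, 2.0], [-0.8, -0.7], [-0.2, -0.5], [-1.4, -0.1], [-0.3, -0.6], [-0.2, -1.2]]
base [ 0.5619 -0.1721  0.078 ]
strap top [ 0.5625 -0.1609  0.092 ] 0.0112
strap side [ 0.5595 -0.1636  0.092 ] 0.0086
theta [0.09247115] [ 0.5  0.5 -0.9  0. ]
12 [ 0.5061 -0.1715  0.0164] 21.6
[[-0.2, 0.2], [0.5, 0.7], [-0.3, 0.3], [-0.4, 0.8], [-0.5, 1.0], [-0.2, 1.0], [-0.2, 2.4], [-0.8, -3.9], [0.6, -3.7], [-1.6, 0.3], [-0.5, -0.1], [-0.2, -0.7]]
base [ 0.5611 -0.1706  0.078 ]
strap top [ 0.5625 -0.1609  0.092 ] 0.0097
strap side [ 0.5595 -0.1636  0.092 ] 0.007
theta [0.07854132] [ 0.5  0.8 -0.7  0.1]
drift [0.6021 0.2094] [ 0.1 -0.2  0.1  0.3]Traceback (most recent call last):
  File "fit2.py", line 24, in <module>
    for n,o in(("top",t),("side",sd)): print("  ",n,fitcyl({n:np.array(o)},r,a,b_,[.55,.22])[0].round(4))
                                                    ~~~~~~^^^^^^^^^^^^^^^^^^^^^^^^^^^^^^^^^^
  File "fit.py", line 11, in fitcyl
    s=least_squares(f,x0,diff_step=1e-3);return s
[... 1297 characters left out ...]
^^^^^^^^^
    return np.atleast_1d(self.fun(x))
                         ~~~~~~~~^^^
    return self.f(x, *self.args, **self.kwargs)
           ~~~~~~^^^^^^^^^^^^^^^^^^^^^^^^^^^^^^
  File "fit.py", line 10, in <lambda>
    f=lambda p:np.concatenate([cent(cyl(c,p[0],p[1],r,z0,z1))-o for c,o in obs.items()])
                                    ~~~^^^^^^^^^^^^^^^^^^^^^
  File "fit.py", line 5, in cyl
    P=[proj(cam,[x+r*np.cos(t),y+r*np.sin(t),z]) for t in a for z in(z0,z1)]
       ~~~~^^^^^^^^^^^^^^^^^^^^^^^^^^^^^^^^^^^^^
  File "h.py", line 12, in proj
    c=camera_params(cam);M=np.array(c["mtx"]);A=R.from_quat(c["attitude"]).as_matrix()
ValueError: time passes only in moves, steps and waits
```

```bash
sed -i 's/^def ray/from functools import lru_cache\ncamera_params=lru_cache(camera_params)\ndef ray/' h.py
cat >> h.py <<'E'
def mv(P,yawdir,P0=None,q0=None):
    "scaled shift+turn from the present pose to TCP P, tool z down, tool y along world heading yawdir (mod 180)"
    s=state();p0=np.array(s["position"] if P0 is None else P0);Q=R.from_quat(s["ee_rot"] if q0 is None else q0)
    best=None
    for a in(yawdir,yawdir+np.pi):
        y=np.array([np.cos(a),np.sin(a),0]);z=np.array([0,0,-1.]);B=R.from_matrix(np.c_[np.cross(y,z),y,z])
        rv=(Q.inv()*B).as_rotvec()
        if best is None or np.linalg.norm(rv)<np.linalg.norm(best):best=rv
    return Q.inv().apply(np.array(P)-p0)/.2,best/np.pi
E
python3 - <<'E'
exec(open("fit2.py").read().split("# rack items")[0].split("for dz")[0])
exec(open("fit2.py").read().split("# rack items")[1])
ax=(C[0]-C[2])/np.linalg.norm(C[0]-C[2]);print("heading",np.arctan2(ax[1],ax[0]))
s=state();print(s["time_s"],s["position"],s["joints"].round(2),np.arctan2(*R.from_quat(s["ee_rot"]).apply([0,1,0])[1::-1]))
E
```

```text
drift [0.6021 0.2094] [ 0.1 -0.2  0.1  0.3]
   top [0.6015 0.2097]
   side [0.6031 0.2089]
bolt [0.5373 0.2196] [ 0.5  0.3 -0.5  0.2]
   top [0.538  0.2207]
   side [0.5367 0.2184]
pin [0.4721 0.2286] [ 0.6  0.3 -0.6  0.3]
   top [0.4728 0.23  ]
   side [0.4717 0.2272]
[0.06562031 0.06575723]
heading -0.14638128276288445
2.1 [ 0.20890513 -0.58907375  0.24673961] [ 1.26  0.69 -0.19  1.57  0.16  0.9  -0.22] -1.230007516860081
```

Emit:
{"api": "apply_moves", "payload": {"rows": "0.5 -0.5 -0.3 0 0 -0.15 0.15;1 -1 -0.3 0 0 -0.25 0.15;1 -1 -0.3 0 0 -0.345 0.15;1 -1 -0.3 0 0 -0.345 0.15;1 -1 -0.3 0 0 -0.345 0.15;1 -1 -0.3 0 0 -0.345 0.15;1 -1 -0.3 0 0 -0.345 0.15;1 -1 -0.3 0 0 -0.345 0.15;1 -1 -0.3 0 0 -0.345 0.15;1 -1 -0.3 0 0 -0.345 0.15;1 -1 -0.3 0 0 -0.345 0.15"}}

```text
time_s: 3.02
position: [0.3304, -0.334, 0.3068]
ee_rot: [0.758, 0.652, -0.0, 0.0]
wrist_force: [0.7, 0.8, 0.7]
finger_gap: 0.0503
grip_force: 0.0
```

```bash
python3 - <<'E'
from h import *
print(state()["joints"].round(2),mv([.602,.2094,.30],-.146))
E
```

```text
[ 1.06  0.44 -0.54  1.92  0.3   0.86  0.21] (array([2.88842864, 0.93904354, 0.03357361]), array([ 4.33894345e-05,  4.13202182e-05, -1.01240293e-03]))
```

Emit:
{"api": "apply_moves", "payload": {"rows": "1 0.5 0 0 0 0 0.15;1 0.5 0 0 0 0 0.15;1 0.5 0 0 0 0 0.15;1 0.5 0 0 0 0 0.15;1 0.5 0 0 0 0 0.15;1 0.5 0 0 0 0 0.15;1 0.5 0 0 0 0 0.15"}}

```text
time_s: 3.6
position: [0.4614, -0.1461, 0.307]
ee_rot: [0.755, 0.655, 0.002, -0.0]
wrist_force: [0.4, -0.2, -0.5]
finger_gap: 0.0509
grip_force: 0.0
```

Emit:
{"api": "apply_moves", "payload": {"rows": "1 0.3 0 0 0 0 0.15;1 0.3 0 0 0 0 0.15;1 0.3 0 0 0 0 0.15;1 0.3 0 0 0 0 0.15;1 0.3 0 0 0 0 0.15;1 0.3 0 0 0 0 0.15;1 0.3 0 0 0 0 0.15"}}

```text
time_s: 4.18
position: [0.5475, 0.04, 0.3063]
ee_rot: [0.756, 0.654, 0.0, -0.0]
wrist_force: [0.2, -1.3, 0.5]
finger_gap: 0.0507
grip_force: 0.0
```

Emit:
{"api": "apply_moves", "payload": {"rows": "0.89 0.14 0 0 0 0 0.15;0.89 0.14 0 0 0 0 0.15;0.89 0.14 0 0 0 0 0.15;0.89 0.14 0 0 0 0 0.15;0.89 0.14 0 0 0 0 0.15;0.89 0.14 0.3 0 0 0 0.15;0.89 0.14 0.3 0 0 0 0.15;0.89 0.14 0.3 0 0 0 0.15"}}

```text
time_s: 4.85
position: [0.5988, 0.2053, 0.2417]
ee_rot: [0.758, 0.652, -0.006, -0.0]
wrist_force: [-0.1, -0.9, 0.2]
finger_gap: 0.0505
grip_force: 0.0
```

```bash
python3 - <<'E'
from h import *
s=state();print(s["time_s"],s["joints"].round(2),s["position"],mv([.602,.2094,.114],-.146))
I=[]
for n,x,y in(("top",140,140),("side",160,180)):
    f=grab_frame(n)[...,::-1];I.append(cv2.resize(f[y:y+150,x:x+133],(400,450),interpolation=cv2.INTER_CUBIC))
cv2.imwrite("pics/above.png",np.hstack(I))
E
```

```text
4.85 [-0.15  0.74 -0.47  1.53  0.38  0.98 -0.89] [0.59876786 0.20534071 0.24173764] (array([0.02788798, 0.01765666, 0.63836216]), array([-0.00235843,  0.00268646, -0.00139607]))
```

View pics/above.png

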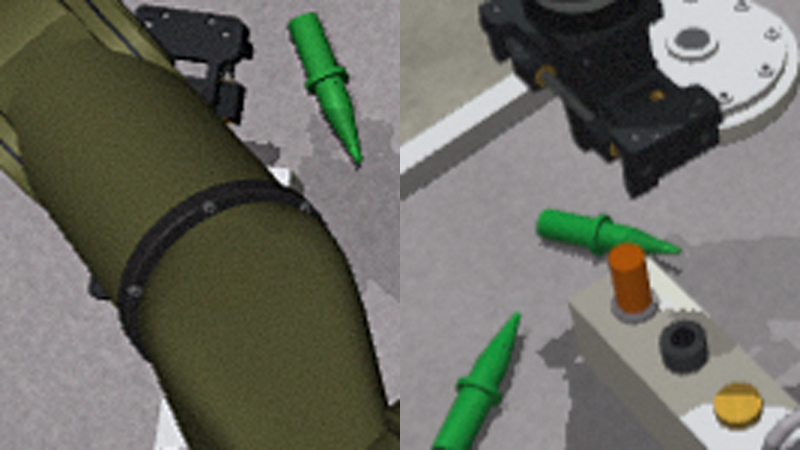

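The green look-alikes have toppled on their own, clear of the path: side crop (600,240) and (480,390). The drift is untouched at (628,280). I'll align first and then descend.

Emit:
{"api": "apply_moves", "payload": {"rows": "0 0 0.2 0 0 0 0.15;0 0 0.3 0 0 0 0.15;0 0 0.3 0 0 0 0.15;0 0 0.3 0 0 0 0.15"}}

```text
time_s: 5.28
position: [0.6016, 0.2097, 0.1879]
ee_rot: [0.758, 0.653, 0.0, 0.0]
wrist_force: [0.2, 1.1, 1.0]
finger_gap: 0.0505
grip_force: 0.0
```

```bash
python3 - <<'E'
from h import *
s=state();print(s["time_s"],s["position"],s["finger_gap"],mv([.602,.2094,.114],-.146))
E
```

```text
5.2833 [0.60157641 0.20967363 0.18791376] 0.0505296512168941 (array([-0.00102217,  0.00190797,  0.36957108]), array([ 3.34863799e-04,  1.60924638e-05, -7.01856911e-04]))
```

Emit:
{"api": "apply_moves", "payload": {"rows": "0 0 0.15 0 0 0 0.15;0 0 0.28 0 0 0 0.15;0 0 0.37 0 0 0 0.15;0 0 0.37 0 0 0 0.15;0 0 0.37 0 0 0 0.15;0 0 0.37 0 0 0 -1;0 0 0.37 0 0 0 -1;0 0 0.37 0 0 0 -1;0 0 0.37 0 0 0 -1;0 0 0.37 0 0 0 -1;0 0 0.37 0 0 0 -1"}}

```text
time_s: 6.2
position: [0.6017, 0.2111, 0.1141]
ee_rot: [0.757, 0.653, 0.001, 0.001]
wrist_force: [1.0, -0.7, 7.1]
finger_gap: 0.0274
grip_force: 30.0
```

Emit:
{"api": "apply_moves", "payload": {"rows": "0 0 -0.1 0 0 0 -1;0 0 -0.3 0 0 0 -1;0 0 -0.5 0 0 0 -1;0 0 -0.7 0 0 0 -1;0 0 -0.9 0 0 0 -1;0 0 -1 0 0 0 -1;0 0 -1 0 0 0 -1;0 0 -1 0 0 0 -1;0 0 -1 0 0 0 -1"}}

```text
time_s: 6.95
position: [0.5994, 0.2097, 0.3101]
ee_rot: [0.757, 0.654, -0.003, -0.0]
wrist_force: [-0.2, 0.1, -4.2]
finger_gap: 0.0273
grip_force: 30.0
```

```bash
python3 - <<'E'
from h import *
s=state();print(s["time_s"],s["position"],s["finger_gap"],s["wrist_force"],mv([.562,-.167,.320],.017))
f=grab_frame("side");g=f[...,::-1]
hsv=cv2.cvtColor(g.copy(),cv2.COLOR_BGR2HSV);print(cv2.countNonZero(cv2.inRange(hsv[100:300,150:320],(5,150,60),(17,255,255))))
E
```

```text
6.95 [0.59935293 0.20967712 0.3101044 ] 0.0272913513713244 [-0.24605899  0.07372129 -4.20442139] (array([-1.89068231,  0.08886343, -0.04352168]), array([-0.00134089,  0.00095723, -0.05185515]))
134
```

Emit:
{"api": "apply_moves", "payload": {"rows": "-0.15 0 -0.05 0 0 0 -1;-0.35 0 -0.05 0 0 0 -1;-0.55 0 -0.05 0 0 0 -1;-0.75 0 -0.05 0 0 0 -1;-0.95 0 -0.05 0 0 0 -1;-1 0 -0.05 0 0 0 -1;-1 0 -0.05 0 0 0 -1"}}

```text
time_s: 7.58
position: [0.57, 0.0063, 0.3201]
ee_rot: [0.76, 0.65, -0.004, -0.0]
wrist_force: [-0.1, 1.3, -2.7]
finger_gap: 0.0271
grip_force: 30.0
```

Emit:
{"api": "apply_moves", "payload": {"rows": "-0.15 0.09 0 0 0 -0.02 -1;-0.35 0.09 0 0 0 -0.05 -1;-0.55 0.09 0 0 0 -0.05 -1;-0.75 0.09 0 0 0 -0.05 -1;-0.87 0.09 0 0 0 -0.05 -1;-0.87 0.09 0 0 0 -0.05 -1;-0.87 0.09 0 0 0 -0.05 -1;-0.87 0.09 0 0 0 -0.05 -1;-0.87 0.09 0 0 0 -0.05 -1"}}

```text
time_s: 8.33
position: [0.5644, -0.159, 0.3222]
ee_rot: [0.702, 0.712, 0.0, -0.001]
wrist_force: [-0.2, -0.3, -4.4]
finger_gap: 0.0274
grip_force: 30.0
```

```bash
python3 - <<'E'
from h import *
s=state();print(s["time_s"],s["joints"].round(2),s["position"],s["wrist_force"],mv([.562,-.167,.20],.017))
I=[]
for n,x,y in(("top",310,180),("side",290,90)):
    f=grab_frame(n)[...,::-1];I.append(cv2.resize(f[y:y+150,x:x+133],(400,450),interpolation=cv2.INTER_CUBIC))
cv2.imwrite("pics/fix1.png",np.hstack(I))
E
```

```text
8.3333 [ 0.53  0.6  -0.58  1.57  0.35  1.08 -0.12] [ 0.56440765 -0.15904401  0.32215607] [-0.17994757 -0.27579084 -4.3642812 ] (array([-0.04084391, -0.01224172,  0.61070607]), array([-0.00020185, -0.00065062, -0.00066285]))
```

View pics/fix1.png

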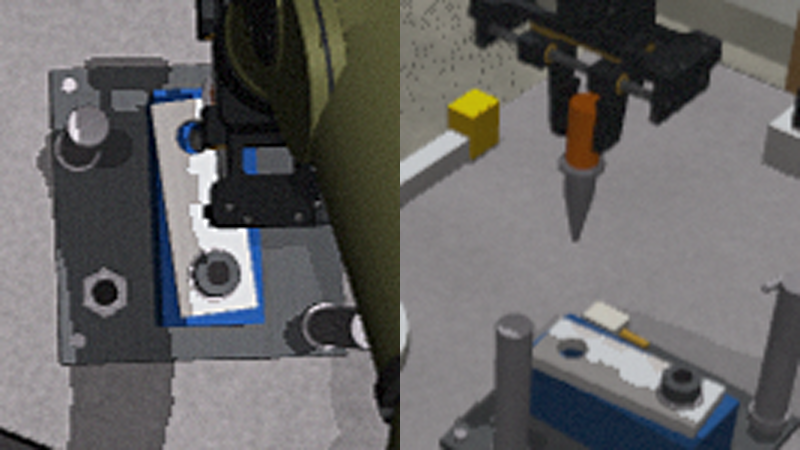

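The drift is held upright, with its tip at about side crop (575,240) above the strap hole at (572,350). I'll lower it to just above the strap and check the tip.

Emit:
{"api": "apply_moves", "payload": {"rows": "-0.04 -0.01 0.15 0 0 0 -1;-0.04 -0.01 0.3 0 0 0 -1;-0.04 -0.01 0.45 0 0 0 -1;-0.04 -0.01 0.54 0 0 0 -1;-0.04 -0.01 0.54 0 0 0 -1;-0.04 -0.01 0.54 0 0 0 -1;-0.04 -0.01 0.54 0 0 0 -1"}}

```text
time_s: 9.02
position: [0.5636, -0.1692, 0.2162]
ee_rot: [0.703, 0.711, 0.001, 0.001]
wrist_force: [0.8, -0.9, -3.2]
finger_gap: 0.0269
grip_force: 30.0
```

```bash
python3 - <<'E'
from h import *
s=state();print(s["time_s"],s["position"],s["wrist_force"],mv([.562,-.167,.178],.017))
p=s["position"];print("pred tip px",[proj(n,[p[0],p[1],p[2]-.108]) for n in("top","side")])
I=[]
for n,x,y,w in(("top",345,195,67),("side",315,165,67)):
    f=grab_frame(n)[...,::-1];I.append(cv2.resize(f[y:y+75,x:x+67],(400,450),interpolation=cv2.INTER_CUBIC))
cv2.imwrite("pics/fix2.png",np.hstack(I))
E
```

```text
9.0167 [ 0.56359222 -0.16918699  0.21620563] [ 0.83037809 -0.93811018 -3.17004488] (array([ 0.01104396, -0.0083932 ,  0.1910034 ]), array([ 9.37365850e-04,  2.78036891e-05, -1.63045915e-03]))
pred tip px [array([378.48930292, 223.57196806]), array([347.68901317, 199.18849343])]
```

View pics/fix2.png

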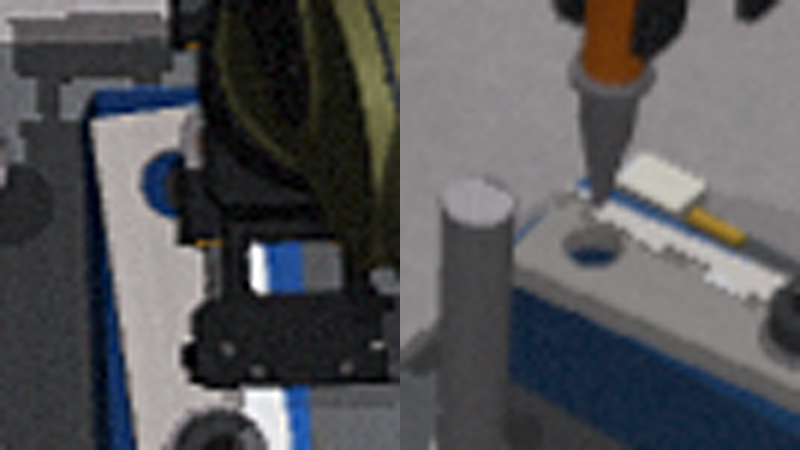

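The side crop shows the tip at (598,207), which is px (348.2,199.5) against a predicted (347.7,199.2). The hole centre is at (594,245), so the model holds. I'll enter the tip between the two hole centres.

Emit:
{"api": "apply_moves", "payload": {"rows": "0.005 -0.01 0.02 0 0 0 -1;0.005 -0.01 0.05 0 0 0 -1;0.005 -0.01 0.08 0 0 0 -1;0.005 -0.01 0.11 0 0 0 -1;0.005 -0.01 0.14 0 0 0 -1;0.005 -0.01 0.17 0 0 0 -1;0.005 -0.01 0.19 0 0 0 -1;0.005 -0.01 0.19 0 0 0 -1;0.005 -0.01 0.19 0 0 0 -1"}}

```text
time_s: 9.87
position: [0.56, -0.1686, 0.1763]
ee_rot: [0.703, 0.711, -0.0, -0.0]
wrist_force: [-0.6, 1.2, -4.2]
finger_gap: 0.0271
grip_force: 30.0
```

Tip is 10 mm inside the base mouth with no contact force. Now I drive it down while easing towards the base hole.

Emit:
{"api": "apply_moves", "payload": {"rows": "-0.002 0.002 0.02 0 0 0 -1;-0.004 0.004 0.04 0 0 0 -1;-0.006 0.006 0.06 0 0 0 -1;-0.009 0.008 0.08 0 0 0 -1;-0.012 0.008 0.1 0 0 0 -1;-0.015 0.008 0.12 0 0 0 -1;-0.018 0.008 0.14 0 0 0 -1;-0.018 0.008 0.15 0 0 0 -1;-0.018 0.008 0.15 0 0 0 -1"}}

```text
time_s: 10.62
position: [0.5615, -0.1723, 0.1458]
ee_rot: [0.703, 0.711, -0.0, -0.001]
wrist_force: [-0.8, 3.7, -5.4]
finger_gap: 0.0269
grip_force: 30.0
```

Emit:
{"api": "apply_moves", "payload": {"rows": "0 0 0.015 0 0 0 -1;0 0 0.03 0 0 0 -1;0 0 0.045 0 0 0 -1;0 0 0.06 0 0 0 -1;0 0 0.07 0 0 0 -1;0 0 0.08 0 0 0 -1;0 0 0.085 0 0 0 -1;0 0 0.085 0 0 0 -1"}}

```text
time_s: 11.28
position: [0.5617, -0.1727, 0.1294]
ee_rot: [0.703, 0.711, -0.0, -0.0]
wrist_force: [0.1, 3.2, -3.9]
finger_gap: 0.0273
grip_force: 30.0
```

Smooth so far. About 3 mm remains to collar contact.

Emit:
{"api": "apply_moves", "payload": {"rows": "0 0 0.006 0 0 0 -1;0 0 0.012 0 0 0 -1;0 0 0.018 0 0 0 -1;0 0 0.022 0 0 0 -1;0 0 0.026 0 0 0 -1;0 0 0.026 0 0 0 -1"}}

```text
time_s: 11.78
position: [0.5619, -0.1723, 0.1262]
ee_rot: [0.703, 0.711, -0.0, 0.001]
wrist_force: [-5.2, 4.4, 12.1]
finger_gap: 0.0273
grip_force: 30.0
```

Emit:
{"api": "apply_moves", "payload": {"rows": "0 0 0.008 0 0 0 -1;0 0 0.008 0 0 0 -1;0 0 0.008 0 0 0 -1"}}

```text
time_s: 12.03
position: [0.5621, -0.1724, 0.126]
ee_rot: [0.703, 0.711, -0.0, 0.001]
wrist_force: [-7.2, 3.6, 22.3]
finger_gap: 0.027
grip_force: 30.0
```

```bash
python3 - <<'E'
from h import *
s=state();print(s["time_s"],s["position"],s["wrist_force"])
I=[]
for n,x,y in(("top",330,180),("side",300,130)):
    f=grab_frame(n)[...,::-1];I.append(cv2.resize(f[y:y+112,x:x+100],(400,450),interpolation=cv2.INTER_CUBIC))
cv2.imwrite("pics/seat.png",np.hstack(I))
E
```

```text
12.0333 [ 0.56206732 -0.17236481  0.12596411] [-7.1613193   3.64782182 22.29779397]
```

View pics/seat.png

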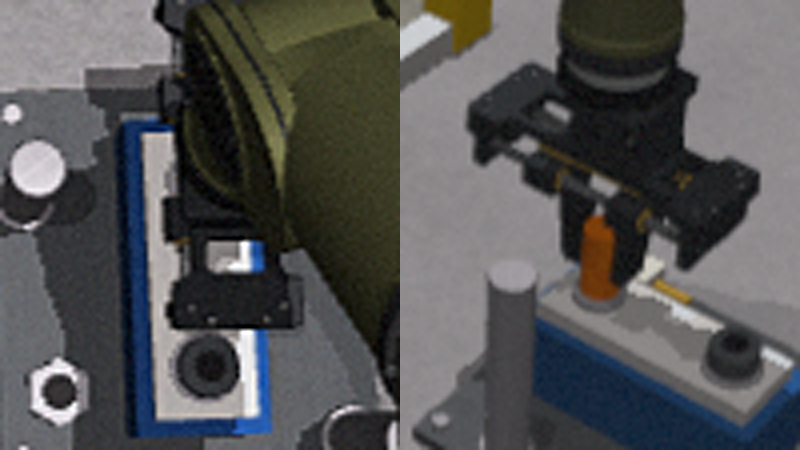

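The collar rests on the strap at side crop (600,298), and the strap now lies parallel to the block. The hole centre reads about (0.562,-0.172). I draw it straight out.

Emit:
{"api": "apply_moves", "payload": {"rows": "0 0 -0.05 0 0 0 -1;0 0 -0.12 0 0 0 -1;0 0 -0.2 0 0 0 -1;0 0 -0.3 0 0 0 -1;0 0 -0.4 0 0 0 -1;0 0 -0.55 0 0 0 -1;0 0 -0.7 0 0 0 -1;0 0 -0.85 0 0 0 -1;0 0 -1 0 0 0 -1;0 0 -1 0 0 0 -1;0 0 -1 0 0 0 -1"}}

```text
time_s: 13.05
position: [0.5627, -0.1739, 0.3241]
ee_rot: [0.704, 0.71, 0.0, 0.002]
wrist_force: [-1.7, 0.5, -4.3]
finger_gap: 0.0271
grip_force: 30.0
```

```bash
python3 - <<'E'
from h import *
s=state();print(s["time_s"],s["position"],s["wrist_force"],mv([.602,.2105,.325],-.146))
E
```

```text
13.05 [ 0.56266977 -0.17388496  0.32412101] [-1.73462629  0.47582069 -4.28981028] (array([ 1.92000303,  0.21448996, -0.00826557]), array([0.0012693 , 0.0006814 , 0.04942508]))
```

Emit:
{"api": "apply_moves", "payload": {"rows": "0.15 0 0 0 0 0 -1;0.35 0.05 0 0 0 0 -1;0.55 0.1 0 0 0 0 -1;0.75 0.1 0 0 0 0 -1;0.95 0.1 0 0 0 0 -1;1 0.1 0 0 0 0 -1;1 0.1 0 0 0 0 -1"}}

```text
time_s: 13.63
position: [0.5783, 0.0328, 0.321]
ee_rot: [0.7, 0.714, -0.0, -0.002]
wrist_force: [0.8, -0.1, -3.2]
finger_gap: 0.027
grip_force: 30.0
```

Emit:
{"api": "apply_moves", "payload": {"rows": "0.15 0.05 0 0 0 0.02 -1;0.35 0.11 0 0 0 0.05 -1;0.55 0.11 0 0 0 0.05 -1;0.75 0.11 0 0 0 0.05 -1;0.92 0.11 0 0 0 0.05 -1;0.92 0.11 0 0 0 0.05 -1;0.92 0.11 0 0 0 0.05 -1;0.92 0.11 0 0 0 0.05 -1;0.92 0.11 0 0 0 0.05 -1"}}

```text
time_s: 14.38
position: [0.6002, 0.2084, 0.3215]
ee_rot: [0.758, 0.652, -0.002, 0.001]
wrist_force: [-1.6, -1.4, -4.4]
finger_gap: 0.0275
grip_force: 30.0
```

```bash
python3 - <<'E'
from h import *
s=state();print(s["time_s"],s["position"],s["wrist_force"],mv([.602,.2105,.20],-.146))
E
```

```text
14.3833 [0.60019045 0.20842717 0.32151842] [-1.62140084 -1.36359127 -4.4003115 ] (array([0.01387234, 0.00786265, 0.60753864]), array([-0.00024576,  0.00119032, -0.00125457]))
```

Emit:
{"api": "apply_moves", "payload": {"rows": "0.01 0.005 0.15 0 0 0 -1;0.01 0.005 0.3 0 0 0 -1;0.01 0.005 0.45 0 0 0 -1;0.01 0.005 0.55 0 0 0 -1;0.01 0.005 0.6 0 0 0 -1;0.01 0.005 0.6 0 0 0 -1;0.01 0.005 0.6 0 0 0 -1;0.01 0.005 0.6 0 0 0 -1"}}

```text
time_s: 15.05
position: [0.6022, 0.2138, 0.2046]
ee_rot: [0.757, 0.653, 0.002, 0.0]
wrist_force: [-0.1, -0.1, -3.2]
finger_gap: 0.0272
grip_force: 30.0
```

```bash
python3 - <<'E'
from h import *
s=state();print(s["time_s"],s["position"],s["wrist_force"],mv([.6018,.2105,.15],-.146))
f=grab_frame("side")[...,::-1]
p=s["position"];print(proj("side",[p[0],p[1],p[2]-.108]))
cv2.imwrite("pics/ret.png",cv2.resize(f[210:310,190:310],(600,500),interpolation=cv2.INTER_CUBIC))
E
```

```text
15.05 [0.60217716 0.21381828 0.20460088] [-0.08199944 -0.12178853 -3.15582758] (array([-1.71621016e-02, -2.00756479e-04,  2.72975565e-01]), array([ 0.0008966 , -0.00055163, -0.00037964]))
[235.3334744 278.3213711]
```

View pics/ret.png

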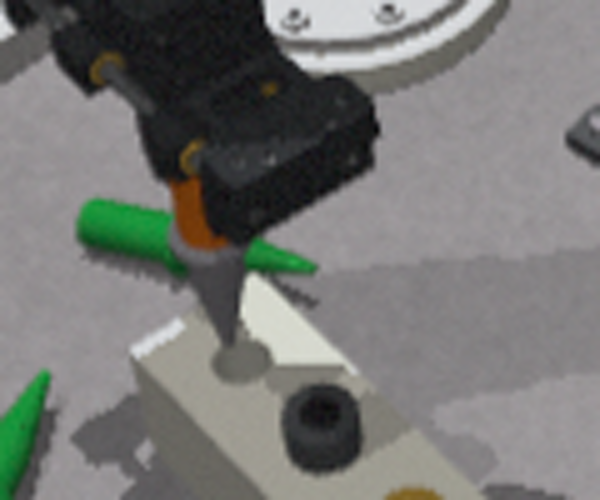

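The side crop has the tip at (230,345) and the free hole at (242,362). I check the axis for tilt and the hole's position.

```bash
python3 - <<'E'
from h import *
s=state();p=s["position"]
for h in(0,.077): print(h,(proj("side",[p[0],p[1],p[2]-.108+h])-[190,210])*5)
print("hole",onz("side",(238.4,282.4),.08),"tip",onz("side",(236,279),p[2]-.108),p,s["time_s"])
E
```

```text
0 [226.34411396 341.63485027]
0.077 [205.26170269 233.14281429]
hole [0.59884425 0.20979217 0.08      ] tip [0.59936793 0.21429642 0.09679212] [0.60215014 0.21401797 0.20479212] 15.1
```

Emit:
{"api": "apply_moves", "payload": {"rows": "-0.02 0 0.02 0 0 0 -1;-0.02 0 0.06 0 0 0 -1;-0.02 0 0.1 0 0 0 -1;-0.02 0 0.14 0 0 0 -1;-0.02 0 0.18 0 0 0 -1;-0.02 0 0.22 0 0 0 -1;-0.02 0 0.25 0 0 0 -1;-0.02 0 0.25 0 0 0 -1;-0.02 0 0.25 0 0 0 -1"}}

```text
time_s: 15.85
position: [0.6001, 0.2098, 0.1524]
ee_rot: [0.757, 0.654, -0.0, -0.0]
wrist_force: [0.0, 0.5, -3.0]
finger_gap: 0.0271
grip_force: 30.0
```

Emit:
{"api": "apply_moves", "payload": {"rows": "0 0.008 0.02 0 0 0 -1;0 0.008 0.04 0 0 0 -1;0 0.008 0.06 0 0 0 -1;0 0.008 0.08 0 0 0 -1;0 0.008 0.1 0 0 0 -1;0 0.008 0.12 0 0 0 -1;0 0.008 0.14 0 0 0 -1;0 0.008 0.15 0 0 0 -1;0 0.008 0.15 0 0 0 -1"}}

```text
time_s: 16.6
position: [0.6015, 0.2094, 0.1222]
ee_rot: [0.757, 0.654, -0.001, -0.0]
wrist_force: [0.0, -0.6, -4.1]
finger_gap: 0.0272
grip_force: 30.0
```

Emit:
{"api": "apply_moves", "payload": {"rows": "0 0 0.015 0 0 0 -1;0 0 0.03 0 0 0 -1;0 0 0.042 0 0 0 -1;0 0 0.046 0 0 0 -1;0 0 0.046 0 0 0 -1;0 0 0.046 0 0 0 -1"}}

```text
time_s: 17.1
position: [0.602, 0.21, 0.1143]
ee_rot: [0.757, 0.654, 0.0, 0.0]
wrist_force: [-1.0, -0.2, 2.0]
finger_gap: 0.0271
grip_force: 30.0
```

Home at z 0.1143, the same as at the start, with its weight on the rack. Release and rise.

Emit:
{"api": "apply_moves", "payload": {"rows": "0 0 0 0 0 0 0.1;0 0 0 0 0 0 0.1;0 0 0 0 0 0 0.1;0 0 0 0 0 0 0.1;0 0 0 0 0 0 0.1;0 0 -0.1 0 0 0 0.1;0 0 -0.25 0 0 0 0.1;0 0 -0.4 0 0 0 0.1;0 0 -0.5 0 0 0 0.1;0 0 -0.5 0 0 0 0.1;0 0 -0.5 0 0 0 0.1"}}

```text
time_s: 18.02
position: [0.6025, 0.2098, 0.2147]
ee_rot: [0.757, 0.654, 0.001, 0.0]
wrist_force: [-0.2, -0.4, -0.6]
finger_gap: 0.0482
grip_force: 0.0
```

```bash
python3 - <<'E'
from h import *
s=state();print(s["time_s"],s["joints"].round(2),s["position"],s["finger_gap"],s["wrist_force"],mv([.537,.2195,.20],-.146+np.pi/2))
E
```

```text
18.0167 [-0.16  0.77 -0.47  1.55  0.41  0.92 -0.91] [0.60245487 0.20979314 0.21474639] 0.048205297030200905 [-0.23395155 -0.3689238  -0.58343511] (array([ 2.3543830e-04, -3.3101537e-01,  7.3001671e-02]), array([ 2.70864562e-04, -8.32982676e-04,  4.99915546e-01]))
```

Emit:
{"api": "apply_moves", "payload": {"rows": "0 -0.15 -0.1 0 0 -0.04 0.4;0 -0.331 -0.1 0 0 -0.08 0.4;0 -0.331 -0.1 0 0 -0.12 0.4;0 -0.331 0 0 0 -0.16 0.4;0 -0.331 0 0 0 -0.2 0.4;0 -0.331 0 0 0 -0.24 0.4;0 -0.331 0 0 0 -0.28 0.4;0 -0.331 0 0 0 -0.32 0.4;0 -0.331 0 0 0 -0.36 0.4;0 -0.331 0 0 0 -0.4 0.4;0 -0.331 0 0 0 -0.44 0.4;0 -0.331 0 0 0 -0.48 0.4"}}

```text
time_s: 19.02
position: [0.5355, 0.2185, 0.2119]
ee_rot: [0.105, 0.994, -0.001, -0.001]
wrist_force: [0.2, -0.5, -0.4]
finger_gap: 0.0617
grip_force: 0.0
```

```bash
python3 - <<'E'
from h import *
s=state();print(s["time_s"],s["joints"].round(2),s["position"],s["finger_gap"],mv([.537,.2195,.16],-.146+np.pi/2))
E
```

```text
19.0167 [ 0.01  0.8  -0.87  1.72  0.73  0.98  0.22] [0.53554631 0.21848265 0.21190501] 0.061650906478384004 (array([-0.00667707,  0.00698592,  0.25949675]), array([-0.00057945, -0.00079405, -0.02052028]))
```

Emit:
{"api": "apply_moves", "payload": {"rows": "-0.007 0.006 0.1 0 0 -0.02 0.4;-0.007 0.006 0.2 0 0 -0.02 0.4;-0.007 0.006 0.3 0 0 -0.02 0.4;-0.007 0.006 0.35 0 0 -0.02 0.4;-0.007 0.006 0.35 0 0 -0.02 0.4;-0.007 0.006 0.35 0 0 -0.02 0.4"}}

```text
time_s: 19.52
position: [0.5374, 0.2199, 0.143]
ee_rot: [0.077, 0.997, -0.0, -0.001]
wrist_force: [-0.4, -0.4, -0.0]
finger_gap: 0.0619
grip_force: 0.0
```

```bash
python3 - <<'E'
from h import *
s=state();print(s["time_s"],s["position"],s["finger_gap"],s["wrist_force"],mv([.537,.2195,.091],-.146+np.pi/2))
E
```

```text
19.5167 [0.53741211 0.21994473 0.14296491] 0.0618577203969234 [-0.38185305 -0.35351989 -0.03962676] (array([ 0.00124566, -0.00228436,  0.25982922]), array([-0.0002778 , -0.0005527 , -0.00243733]))
```

Emit:
{"api": "apply_moves", "payload": {"rows": "0 0 0.1 0 0 0 0.4;0 0 0.18 0 0 0 0.4;0 0 0.23 0 0 0 0.4;0 0 0.255 0 0 0 0.4;0 0 0.255 0 0 0 0.4;0 0 0.255 0 0 0 -1;0 0 0.255 0 0 0 -1;0 0 0.255 0 0 0 -1;0 0 0.255 0 0 0 -1;0 0 0.255 0 0 0 -1;0 0 0.255 0 0 0 -1"}}

```text
time_s: 20.43
position: [0.5383, 0.2203, 0.0933]
ee_rot: [0.077, 0.997, 0.0, 0.0]
wrist_force: [-0.3, -0.4, 3.5]
finger_gap: 0.0356
grip_force: 30.0
```

Emit:
{"api": "apply_moves", "payload": {"rows": "0 0 -0.1 0 0 0 -1;0 0 -0.25 0 0 0 -1;0 0 -0.4 0 0 0 -1;0 0 -0.55 0 0 0 -1;0 0 -0.7 0 0 0 -1;0 0 -0.85 0 0 0 -1;0 0 -1 0 0 0 -1;0 0 -1 0 0 0 -1;0 0 -1 0 0 0 -1"}}

```text
time_s: 21.18
position: [0.5381, 0.22, 0.293]
ee_rot: [0.077, 0.997, 0.0, 0.001]
wrist_force: [-0.6, 0.2, -5.9]
finger_gap: 0.0353
grip_force: 30.0
```

```bash
python3 - <<'E'
from h import *
s=state();print(s["time_s"],s["position"],s["finger_gap"],s["wrist_force"],mv([.562,-.172,.295],.017+np.pi/2))
E
```

```text
21.1833 [0.53806224 0.22004904 0.29300071] 0.03528863374176992 [-0.56331495  0.18449035 -5.91856939] (array([-0.41936931, -1.91859751, -0.00997474]), array([ 5.49056016e-05,  4.48572214e-04, -5.44968690e-02]))
```

Emit:
{"api": "apply_moves", "payload": {"rows": "0 -0.15 -0.03 0 0 0 -1;-0.05 -0.35 -0.03 0 0 0 -1;-0.1 -0.55 -0.03 0 0 0 -1;-0.15 -0.75 -0.03 0 0 0 -1;-0.2 -0.95 -0.03 0 0 0 -1;-0.2 -1 -0.03 0 0 0 -1;-0.2 -1 -0.03 0 0 0 -1"}}

```text
time_s: 21.77
position: [0.5453, 0.0091, 0.2948]
ee_rot: [0.081, 0.997, -0.003, -0.003]
wrist_force: [0.0, 0.3, -5.4]
finger_gap: 0.0352
grip_force: 30.0
```

Emit:
{"api": "apply_moves", "payload": {"rows": "0 -0.1 0 0 0 0.04 -1;-0.05 -0.25 0 0 0 0.08 -1;-0.1 -0.4 0 0 0 0.12 -1;-0.15 -0.55 0 0 0 0.16 -1;-0.22 -0.7 0 0 0 0.2 -1;-0.22 -0.85 0 0 0 0.24 -1;-0.22 -0.92 0 0 0 0.28 -1;-0.22 -0.92 0 0 0 0.32 -1;-0.22 -0.92 0 0 0 0.36 -1;-0.22 -0.92 0 0 0 0.4 -1;-0.22 -0.92 0 0 0 0.44 -1;-0.22 -0.92 0 0 0 0.446 -1"}}

```text
time_s: 22.77
position: [0.5609, -0.1712, 0.2965]
ee_rot: [0.702, 0.712, -0.001, -0.002]
wrist_force: [-0.5, 0.8, -5.1]
finger_gap: 0.035
grip_force: 30.0
```

```bash
python3 - <<'E'
from h import *
s=state();print(s["time_s"],s["joints"].round(2),s["position"],s["finger_gap"],s["wrist_force"],mv([.562,-.172,.185],.017))
I=[]
for n,x,y in(("top",330,180),("side",300,100)):
    f=grab_frame(n)[...,::-1];I.append(cv2.resize(f[y:y+134,x:x+120],(400,450),interpolation=cv2.INTER_CUBIC))
cv2.imwrite("pics/bolt1.png",np.hstack(I))
E
```

```text
22.7667 [ 0.57  0.64 -0.62  1.61  0.41  1.04 -0.16] [ 0.5609344  -0.1712087   0.29649546] 0.03504758940341401 [-0.52643344  0.82904322 -5.0819871 ] (array([-0.00442707,  0.00759596,  0.55744748]), array([-0.00132441, -0.00023159, -0.00123998]))
```

View pics/bolt1.png

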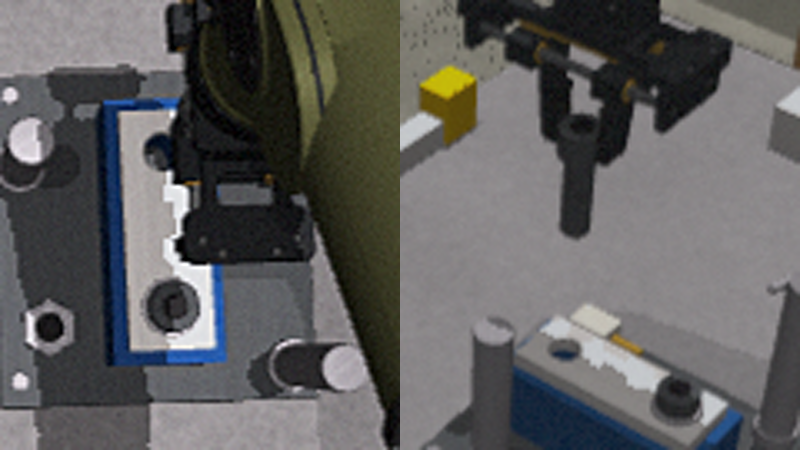

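The strap hole is at side crop (566,350), in line with the block, and the screw hangs upright above it with its foot at (575,233). I descend to just above the strap.

Emit:
{"api": "apply_moves", "payload": {"rows": "-0.01 0.006 0.12 0 0 0 -1;-0.01 0.006 0.26 0 0 0 -1;-0.01 0.006 0.4 0 0 0 -1;-0.01 0.006 0.5 0 0 0 -1;-0.01 0.006 0.56 0 0 0 -1;-0.01 0.006 0.56 0 0 0 -1;-0.01 0.006 0.56 0 0 0 -1;-0.01 0.006 0.56 0 0 0 -1;-0.01 0.006 0.56 0 0 0 -1"}}

```text
time_s: 23.62
position: [0.5645, -0.1742, 0.1883]
ee_rot: [0.701, 0.713, 0.001, 0.001]
wrist_force: [-0.2, 0.0, -5.1]
finger_gap: 0.0351
grip_force: 30.0
```

```bash
python3 - <<'E'
from h import *
s=state();p=s["position"];print(s["time_s"],p,s["finger_gap"],s["wrist_force"],mv([.562,-.173,.185],.017))
# foot position relative to the drift-seat point, from the side camera mask of the dark shank
f=grab_frame("side");g=f.max(2)
foot=proj("side",[p[0],p[1],p[2]-.083]);print(foot)
x,y=int(foot[0]),int(foot[1])
for r in range(y-16,y+12,2): print(r,g[r,x-14:x+15:1].tolist())
E
```

```text
23.6167 [ 0.56450509 -0.17419769  0.18825636] 0.03508680666924635 [-0.23212937  0.04683391 -5.11787233] (array([ 0.00619604, -0.01247871,  0.01623995]), array([ 0.00099109,  0.00015795, -0.00032021]))
[348.46883729 198.93095496]
182 [142, 143, 148, 149, 146, 146, 142, 139, 139, 141, 141, 125, 59, 38, 39, 36, 42, 44, 37, 38, 40, 81, 58, 34, 51, 88, 139, 144, 143]
184 [140, 143, 144, 143, 145, 143, 142, 144, 143, 141, 140, 139, 65, 37, 35, 38, 42, 43, 35, 37, 46, 131, 140, 139, 142, 141, 138, 136, 138]
186 [140, 139, 141, 142, 143, 144, 141, 142, 142, 142, 142, 118, 55, 34, 41, 40, 38, 38, 42, 44, 60, 130, 137, 141, 140, 139, 141, 143, 140]
188 [140, 138, 140, 144, 140, 145, 140, 141, 140, 139, 141, 122, 53, 34, 38, 40, 40, 40, 43, 42, 83, 132, 138, 142, 140, 142, 140, 138, 141]
190 [143, 139, 139, 136, 135, 139, 141, 142, 142, 144, 144, 96, 46, 38, 39, 40, 38, 43, 39, 39, 117, 162, 163, 160, 144, 139, 139, 140, 139]
192 [140, 143, 143, 143, 139, 141, 139, 141, 141, 142, 139, 93, 48, 42, 40, 37, 43, 42, 43, 36, 164, 198, 200, 199, 198, 192, 163, 156, 140]
194 [142, 140, 141, 140, 137, 
[... 399 characters left out ...]
18, 135, 124, 119, 120, 117, 130, 134, 134, 134, 134, 119, 68, 46, 44, 44, 42, 45, 81, 175, 187, 188, 189, 189, 188, 159, 146, 125, 97]
202 [103, 114, 110, 117, 131, 136, 135, 135, 133, 132, 125, 93, 88, 89, 91, 93, 89, 87, 85, 86, 100, 164, 168, 186, 191, 190, 189, 190, 191]
204 [106, 130, 136, 137, 138, 137, 138, 137, 137, 134, 104, 81, 78, 74, 72, 71, 73, 75, 76, 78, 98, 131, 121, 108, 162, 168, 187, 171, 169]
206 [87, 88, 97, 112, 124, 135, 137, 134, 137, 138, 137, 117, 94, 81, 70, 67, 63, 70, 82, 109, 132, 133, 128, 112, 108, 107, 109, 108, 107]
208 [82, 92, 89, 91, 95, 91, 107, 122, 130, 134, 137, 136, 138, 137, 138, 136, 138, 134, 134, 133, 133, 136, 137, 137, 120, 110, 109, 106, 109]
```

```bash
python3 - <<'E'
from h import *
a=proj("side",[.5645,-.1742,.092]);print(a,"plan",proj("side",[.562,-.173,.092])-a,"dx",proj("side",[.5655,-.1742,.092])-a,"dy",proj("side",[.5645,-.1732,.092])-a)
E
```

```text
[348.186887   202.54059662] plan [0.45726827 0.61515598] dx [-0.28766572 -0.15730061] dy [-0.2190596   0.18419041]
```

Emit:
{"api": "apply_moves", "payload": {"rows": "0.007 -0.013 0.01 0 0 0 -1;0.007 -0.013 0.02 0 0 0 -1;0.007 -0.013 0.035 0 0 0 -1;0.007 -0.013 0.05 0 0 0 -1;0.007 -0.013 0.065 0 0 0 -1;0.007 -0.013 0.08 0 0 0 -1;0.007 -0.013 0.095 0 0 0 -1;0.007 -0.013 0.095 0 0 0 -1"}}

```text
time_s: 24.33
position: [0.5602, -0.1729, 0.1669]
ee_rot: [0.702, 0.713, -0.0, -0.001]
wrist_force: [-0.7, 0.7, -5.4]
finger_gap: 0.0353
grip_force: 30.0
```

The foot is 8 mm into the strap hole without contact. Continue.

Emit:
{"api": "apply_moves", "payload": {"rows": "0 0.006 0.01 0 0 0 -1;0 0.006 0.025 0 0 0 -1;0 0.006 0.04 0 0 0 -1;0 0.006 0.06 0 0 0 -1;0 0.006 0.08 0 0 0 -1;0 0.006 0.1 0 0 0 -1;0 0.006 0.12 0 0 0 -1;0 0.006 0.14 0 0 0 -1;0 0.006 0.14 0 0 0 -1"}}

```text
time_s: 25.08
position: [0.5613, -0.1729, 0.1387]
ee_rot: [0.702, 0.713, -0.0, -0.001]
wrist_force: [0.1, 0.4, -4.8]
finger_gap: 0.035
grip_force: 30.0
```

Emit:
{"api": "apply_moves", "payload": {"rows": "0 0 0.02 0 0 0 -1;0 0 0.04 0 0 0 -1;0 0 0.065 0 0 0 -1;0 0 0.09 0 0 0 -1;0 0 0.115 0 0 0 -1;0 0 0.135 0 0 0 -1;0 0 0.15 0 0 0 -1;0 0 0.157 0 0 0 -1;0 0 0.163 0 0 0 -1;0 0 0.168 0 0 0 -1;0 0 0.168 0 0 0 -1"}}

```text
time_s: 26.0
position: [0.5619, -0.1729, 0.1061]
ee_rot: [0.702, 0.713, -0.0, 0.0]
wrist_force: [0.3, 0.0, -5.4]
finger_gap: 0.0356
grip_force: 30.0
```

Emit:
{"api": "apply_moves", "payload": {"rows": "0 0 0.005 0 0 0 -1;0 0 0.01 0 0 0 -1;0 0 0.01 0 0 0 -1;0 0 0.01 0 0 0 -1"}}

```text
time_s: 26.33
position: [0.5622, -0.1729, 0.1052]
ee_rot: [0.702, 0.713, 0.0, 0.001]
wrist_force: [-2.9, 0.2, 6.1]
finger_gap: 0.035
grip_force: 30.0
```

Seated at z 0.1052, as predicted. Release and rise.

Emit:
{"api": "apply_moves", "payload": {"rows": "0 0 0 0 0 0 0.4;0 0 0 0 0 0 0.4;0 0 0 0 0 0 0.4;0 0 0 0 0 0 0.4;0 0 -0.05 0 0 0 0.4;0 0 -0.2 0 0 0 0.4;0 0 -0.4 0 0 0 0.4;0 0 -0.6 0 0 0 0.4;0 0 -0.8 0 0 0 0.4;0 0 -1 0 0 0 0.4;0 0 -1 0 0 0 0.4;0 0 -1 0 0 0 0.4"}}

```text
time_s: 27.33
position: [0.5633, -0.1727, 0.3073]
ee_rot: [0.702, 0.713, 0.002, 0.003]
wrist_force: [0.0, -0.6, -1.3]
finger_gap: 0.0617
grip_force: 0.0
```

Emit:
{"api": "apply_moves", "payload": {"rows": "-0.2 -0.2 -0.2 0 0 0 0.4;-0.5 -0.4 -0.2 0 0 0 0.4;-0.8 -0.5 -0.2 0 0 0 0.4;-1 -0.6 -0.2 0 0 0 0.4;-1 -0.6 -0.2 0 0 0 0.4;-1 -0.6 -0.2 0 0 0 0.4;-1 -0.6 -0.2 0 0 0 0.4"}}

```text
time_s: 27.92
position: [0.4387, -0.3836, 0.3419]
ee_rot: [0.706, 0.708, -0.004, -0.001]
wrist_force: [-1.0, -0.6, -0.4]
finger_gap: 0.062
grip_force: 0.0
```

```bash
python3 - <<'E'
from h import *
print(state()["time_s"])
I=[]
for n,x,y in(("top",310,190),("side",300,165),("top",170,180),("side",180,220)):
    f=grab_frame(n)[...,::-1];I.append(cv2.resize(f[y:y+120,x:x+160],(400,300),interpolation=cv2.INTER_CUBIC))
cv2.imwrite("pics/end.png",np.vstack([np.hstack(I[:2]),np.hstack(I[2:])]))
E
```

```text
27.9167
```

View pics/end.png

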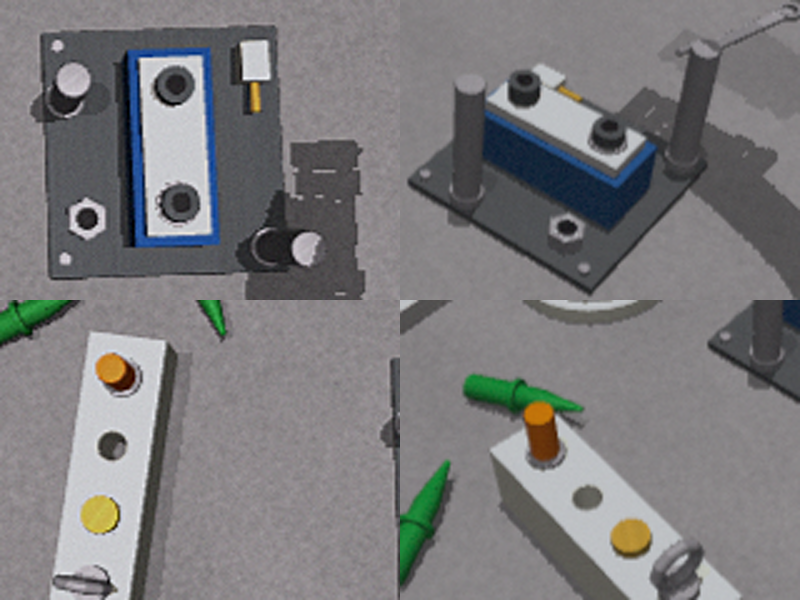

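The screw is seated flat on the aligned strap, at (176,84) in the top-left panel and (524,85) in the top-right. The drift stands home in its rack hole, at (115,372) and (540,430) in the lower panels. The nut, brass pin and eyebolt are undisturbed.

```bash
python3 -c "
from station import *
print(finish_job())"
```

```text
the job is handed in; nothing more can be done
None
```

The job is handed in: the drift levered the holes into line and is back upright and fully home in its rack hole, and the cap screw sits fully home with its head flat on the strap, at about 28 s of the 70 s allowed.

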